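# Run the radio bracket's loose wing nut home

## Task

The wing nut in front of the radio's ledge bracket has worked loose: with the tips of the closed fingers, push its wings round clockwise as seen from above, stroke after stroke, until the nut is fully home and will turn no further. Only push the wings from the side: never take the nut or a wing between the two fingers. Leave the radio's volume knob and everything else on the ledge as they are, and come away clear at the end.

Things in the scene. Friction and masses are not known exactly. Their poses are not given: they have to be found in the camera images.
- bracket: Fixed dark steel ledge bracket with a radio. Origin: on the wing nut's axis at ledge level; z up; +x from the nut to the radio. Foot plate 6 mm thick, x -34..41, y -45..45 mm; round boss, radius 19, rises on the axis to z = 34 mm. Behind the nut an upright plate, front face at x = 38, y -45..45 mm, with a lip at its top (point lip). In front (x < 24 mm) the space about the nut is open.
- lip (a point): Middle of the lower front edge of the bracket's lip, folded towards the nut: in the bracket's frame the lip is x 24..41, y -45..45, z 69..72 mm (this point at 24, 0, 69). It hangs over the rear of the wings' circle, so a fingertip coming from above cannot go round behind the nut. Axes as the bracket's.
- radio_top (a point): Centre of the top of the fixed grey plastic radio, 76 mm above the ledge. Axes as the bracket's; the radio fills x 43..95, y -103..103, z 6..76 mm in the bracket's frame. The volume knob stands on it up to z = 91 mm.
- wings: Steel wing nut. Origin on its vertical axis at its underside (z = 34 mm home, 37.5 fully loose), z up, two opposite upright wings along its +x and -x. Hub radius 12, 13 mm high. Wings 5 mm thick (y -2.5..2.5), round outline of radius 11.5 mm centred 22.5 mm from the axis, 16.5 mm up: they reach 34 mm from the axis and 28 mm above the underside. Stud on the axis, radius 5, top at z = 50 mm.
- wingnut (a joint): Turn of the wing nut in rad: grows clockwise as seen from above (tightening), 0 fully loose, 11.0 at the hard stop (home); starts between 0 and 3. Each rad lowers the nut 0.32 mm. Light friction (about 1.5 N at a wing); it stays where it is left. Two wings: after each half turn the other wing stands in the same place.
- volume_mark (a point): White mark on the rim of the radio's volume knob (black, diameter 28, 14 mm high, on top of the radio, axis at x = 69, y = -75 mm of the bracket). The knob turns easily and must be left as it is.
- ashtray: Bystander: empty round glass ashtray, straight-walled, diameter 100 mm, 32 mm high, loose. Origin: centre of underside.
- opener: Bystander: flat steel bottle opener lying along its x, about 122 mm long, 36 mm wide, 6 mm thick, loose. Origin: on the underside, 52 mm from the handle's end.
- remote: Bystander: black plastic remote case, 48 x 160 x 22 mm, long along its y, loose. Origin: centre of underside.
- carved_bowl: Bystander: wooden bowl, diameter 150 mm, 55 mm high, loose. Origin: centre of underside.
- mug: Bystander: white mug, diameter 80 mm, 90 mm high, handle at its +y, loose. Origin: centre of underside.
- jar: Bystander: closed amber glass jar, diameter 66 mm, 80 mm high, loose. Origin: centre of underside.
- screwdriver: Bystander: screwdriver lying along its x, handle to -x, loose. Origin: underside.

How it is judged:
On the way:
1. the nut has been pushed round to half way down its thread (value of joint wingnut above 5.5 rad).
At the end, for the whole second after the job is handed in: The wing nut is home: its joint reads more than 10.8 rad (within 0.2 rad, about 11 degrees, of its hard stop at 11.0) and is at rest; the volume knob's mark is within 4 mm of, and each bystander within 20 mm of, its starting place (value of joint wingnut above 10.8 rad and velocity of joint wingnut between -0.1 and 0.1 rad/s and distance of volume_mark from where it was at the start of the episode below 0.004 m and distance of each of ashtray, opener, remote, carved_bowl, mug, jar, screwdriver from where it was at the start of the episode below 0.02 m); the robot touches nothing.
It fails at once if the nut or a wing is taken between the fingers (the grasp point lies within 5 mm of the wings' plane, over the nut and low enough for the tips to straddle it, while the fingers touch it) (contact force between the fingers and wings above 0.5 N and y of the grasp point in the frame of wings between -0.005 and 0.005 m and x of the grasp point in the frame of wings between -0.042 and 0.042 m and z of the grasp point in the frame of wings below 0.044 m).
It fails at once if the volume knob is turned (its mark moves more than 4 mm) (distance of volume_mark from where it was at the start of the episode above 0.004 m).
It fails at once if a bystander is lifted, carried or pushed more than 20 mm from its place (distance of any of ashtray, opener, remote, carved_bowl, mug, jar, screwdriver from where it was at the start of the episode above 0.02 m).
It also fails if it takes over 67 s, if anything falls off the work surface, if the arm or the gripper's body presses on something with over 40 N, if the wrist force passes 120 N, or if a joint passes its speed limit or range.

## Robot

A 6-joint arm with a two-finger parallel gripper is mounted at the origin on the work surface. World frame = base frame: x ahead of the robot, y to its left, z up, the work surface at z = 0. Lengths are in m, angles in rad, forces in N, time in s.
With the tool pointing down it reaches from about 0.375 to 0.9 m from the base axis. Payload 3.1 kg.
Tool frame: the origin (TCP) lies where the fingers leave the gripper's body, on its centre line; the fingertips stand 73 mm ahead of it and the grasp point (between the pads) lies 54 mm ahead of it; z points along the fingers, y is the line along which they close (so a half turn about z gives the same grasp; the last joint's range is limited). The gripper opens to 85 mm and grips with 20 to 120 N. Pads are 22 mm wide; open, the fingers measure 114 mm over their backs; the gripper's body (76 mm by 85 mm) begins 54 mm behind the grasp point. The pads swing forward as they close: fully open they stand 13 mm farther back than shut.
Start: joints at [-1.3, 0.527, 1.433, -0, 1.181, -0.178], TCP at [0.271, -0.563, 0.304] pointing down, gripper open.
Joint ranges: [-3.08, 3.08], [-0.75, 2.2], [0.22, 2.44], [-1.43, 4.57], [0, 2.65], [-2.85, 2.85]. Speed limits (rad/s): [2.79, 2.79, 3.14, 3.14, 3.14, 3.14].

## Interface

Orientations are given as a unit quaternion [x, y, z, w].
In Python, from station import manip gives the robot as it stands.
- The arm moves only by the tool step_arm, never from a script. Its argument "moves" is one flat list of numbers, 5 for each row, row after row: the opening, from 0 (shut) to 1 (fully open), then the shift along the world's x, y, z scaled (see below), then the turn about the world's z scaled (see below). In form: [fingers, x, y, z, yaw, fingers, x, y, z, yaw, ...]. A call has 1 to 12 rows; each row is the pose to reach, as a shift and turn from the pose commanded when the call began, turning the shorter way round; what a row does not reach only later rows make up. The controller multiplies each number of a shift by 200 mm and each number of a turn by pi rad. A row lasts 1/8 s, in which the tool goes at most 62.5 mm and 10.7 degrees, less where a joint would pass 70% of its speed; a pose out of reach is approached as far as the arm can. A call with a number of a shift or a turn outside -1 to 1 is refused whole. A call with a gripper value outside its range is refused whole. The fingers move at their own pace and stop on an object; "grip_force" is the grip in N (left out, the last holds). Time passes only in rows, so rows that repeat a pose let the fingers close. It gives the time, the measured TCP pose, the force, the opening and the grip force at its end, in the units of the state.
- manip.sense(): the state, without advancing time (a new reading comes with each control period).
- manip.snapshot(name): name is "scene" or "top" or "wrist"; returns a dict with "color" (480x640x3 uint8, blue, green, red), "z_map" (480x640 float32, m along the optical axis (not along the pixel's ray), 0 where there is no reading), "fovy" (degrees; the focal length in pixels is half the picture's height over the tangent of half this angle, whatever the lens; pixels are square), "cx", "cy" (the principal point, pixels), "k1" (the pictures are not rectified: a ray, as slopes to the right and down, at radius r is drawn at 1 + k1 r^2 times it, then the intrinsics apply), "R" (3x3) and "t" (3): a world point X has camera coordinates R X + t; the wrist camera has in their place "mount" (4x4, takes a point from camera to tool coordinates, whose origin is the TCP and whose axes are the flange's). Camera axes: x right, y down, z forward; pixel columns grow to the right and rows downward; lengths in m; the calibration is good to about 2 mm. A picture is of the moment at which its call begins: read the wrist's pose just before it.
- manip.sign_off(): hands the job in; it is judged then, once.
The state is a dict: "t": time; "q": joint angles; "qd": joint speeds; "tau": joint torques, N m; "tcp_pos": TCP position; "tool_rot": TCP orientation; "force": force on the tool from outside, world axes, zero at the start; "ft_torque": the same for the moment, N m; "finger_gap": opening from 0.0 (shut) to 1.0 (fully open); "gripper_force": force on a finger pad.
Only numpy, scipy, OpenCV 4.12 (cv2) and the standard library are available. Lean on these libraries where they do the work, as an engineer would, in place of code of your own. Each camera call takes 0.05 s, during which the arm holds its last target. There are 200 camera calls.

## Working session

There is one attempt and no reset: what is moved stays moved. The work goes in short steps, Python scripts to look and compute and a tool call to move; the robot and the scene stay as the last step left them, time stands still between calls to the robot, and variables do not carry over. Pictures are saved under pics/ and viewed, at most 10 in all, crops included, and the job is handed in when it is done.

Besides the shell and the picture viewer there is one more tool, called after "Request:" by a JSON object that holds its "name" and its "arguments", one argument or row to a line. step_arm: Moves the arm, as the interface text tells. Its arguments: {"type":"object","properties":{"moves":{"type":"array","items":{"type":"number"}},"grip_force":{"type":"number"}},"required":["moves"]}

```bash
mkdir -p pics; ls; cat > h.py <<'E'
import numpy as np, cv2
from station import manip
from scipy.spatial.transform import Rotation as Ro
def K(s):
    f=240/np.tan(np.radians(s["fovy"])/2); return np.array([[f,0,s["cx"]],[0,f,s["cy"]],[0,0,1.]])
def cam(s,st=None):
    if "R" in s: return np.array(s["R"]),np.array(s["t"])
    M=np.array(s["mount"]);T=np.eye(4);T[:3,:3]=Ro.from_quat(st["tool_rot"]).as_matrix();T[:3,3]=st["tcp_pos"]
    W=np.linalg.inv(T@M);return W[:3,:3],W[:3,3]
def rays(s,uv,R,t):
    p=cv2.undistortPoints(np.float64(uv).reshape(-1,1,2),K(s),np.array([s["k1"],0,0,0.])).reshape(-1,2)
    d=np.c_[p,np.ones(len(p))]; return -R.T@t, d@R, p
def onplane(s,uv,z,st=None):
    R,t=cam(s,st);c,d,_=rays(s,uv,R,t);return c+d*((z-c[2])/d[:,2])[:,None]
def cloud(s,st=None):
    R,t=cam(s,st);v,u=np.mgrid[:480,:640];c,d,_=rays(s,np.c_[u.ravel(),v.ravel()],R,t)
    z=s["z_map"].ravel();P=c+d*z[:,None];P[z==0]=np.nan;return P.reshape(480,640,3)
E
python3 - <<'E'
from h import *
print({k:v for k,v in manip.sense().items()})
a=manip.snapshot("top");b=manip.snapshot("scene")
cv2.imwrite("pics/top.png",a["color"]);cv2.imwrite("pics/scene.png",b["color"])
np.save("top.npy",a,allow_pickle=True);np.save("scene.npy",b,allow_pickle=True)
for s in(a,b):print(s["fovy"],s["cx"],s["cy"],s["k1"],-s["R"].T@s["t"])
E
```

```text
pics
{'t': 0.0, 'q': array([-1.30048832e+00,  5.28502471e-01,  1.43390519e+00, -3.79116934e-05,
        1.18139595e+00, -1.78481029e-01]), 'qd': array([ 0.00229499, -0.00013024, -0.00337957, -0.00017826,  0.0002991 ,
       -0.00102287]), 'tau': array([ 4.95109634e-04, -4.42341721e+01, -1.78028458e+01, -2.42283986e-04,
        8.62817484e-03, -1.01950610e-05]), 'tcp_pos': array([ 0.27104941, -0.56254386,  0.30291022]), 'tool_rot': array([ 9.74926814e-01,  2.22523001e-01, -6.82488502e-05, -1.10350879e-03]), 'force': array([-0.2429608 , -0.02168037,  0.23771491]), 'ft_torque': array([-0.05674421,  0.05661252, -0.00374703]), 'gripper_force': 0.0, 'finger_gap': 1.0050196174739934}
47.17922205218487 320.8510718941586 242.57111882586878 -0.15876394568601077 [0.28845589 0.00590143 1.6004543 ]
50.84882367835205 320.4389868053196 235.66804056121626 -0.015484806185001603 [ 1.24063052 -0.1370446   0.90246366]
```

View pics/top.png

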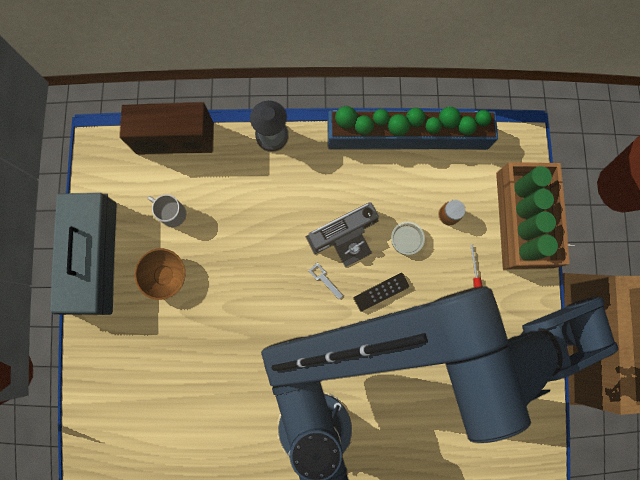

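View pics/scene.png

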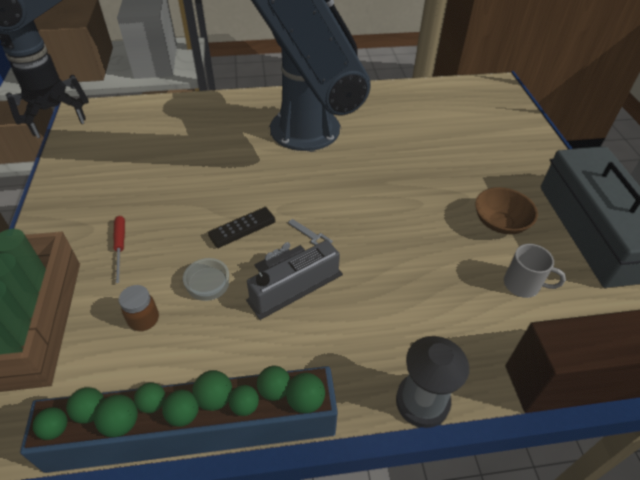

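The top view shows the radio at about (342,228) with its knob at (370,210), the nut at (351,251) and the ashtray at (408,238). The remote is at (382,292) and the opener at (326,282). The scene view is from behind the radio, with the arm clear of it.

```bash
python3 - <<'E'
from h import *
s=np.load("top.npy",allow_pickle=True).item();P=cloud(s)
sub=P[190:275,295:390].reshape(-1,3);z=sub[:,2]
m=(z>.070)&(z<.082);print(m.sum(),np.median(z[m]))
r=cv2.minAreaRect((sub[m][:,:2]*1000).astype(np.float32));print(r)
print(cv2.boxPoints(r))
print("nut,knob",onplane(s,[[351,250]],.05),onplane(s,[[370,209]],.091),onplane(s,[[408,238]],.032))
cv2.imwrite("pics/c.png",cv2.resize(s["color"][195:275,295:435],None,fx=5,fy=5,interpolation=cv2.INTER_CUBIC))
E
```

```text
1139 0.07486133510718962
((555.1911010742188, -97.37321472167969), (93.03547668457031, 202.9775390625), 26.22628402709961)
[[ 468.61243   -26.88913 ]
 [ 558.31177  -208.97131 ]
 [ 641.7698   -167.8573  ]
 [ 552.07043    14.224884]]
nut,knob [[ 0.50536617 -0.11106886  0.05      ]] [[ 0.61550973 -0.16433322  0.091     ]] [[ 0.54107314 -0.27971094  0.032     ]]
```

View pics/c.png

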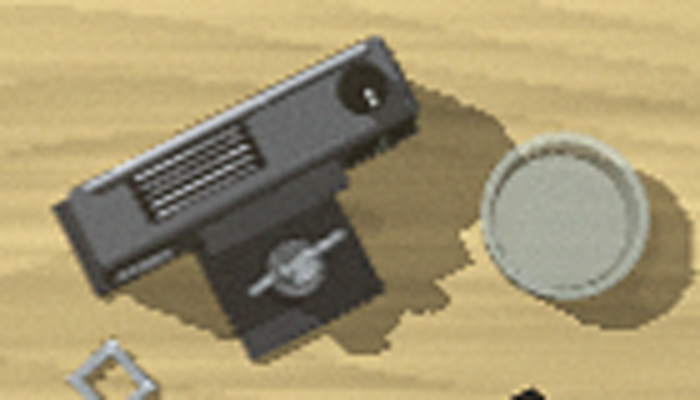

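The zoomed crop shows the wings almost parallel to the radio, with ends at about (250,292) and (345,235), turned about 4° counter-clockwise. Next I'll get a closer wrist view.

```bash
python3 - <<'E'
from h import *
s=manip.snapshot("wrist");print(np.round(s["mount"],4),s["fovy"],s["k1"])
t=np.load("top.npy",allow_pickle=True).item()
print(onplane(t,[[354.4,248.4]],.05),onplane(t,[[367.4,213]],.091))
E
```

```text
[[ 3.000e-04 -9.605e-01 -2.783e-01  6.990e-02]
 [ 1.000e+00  1.000e-04  6.000e-04  9.000e-04]
 [-5.000e-04 -2.783e-01  9.605e-01 -6.990e-02]
 [ 0.000e+00  0.000e+00  0.000e+00  1.000e+00]] 62.30159402079417 -0.05414344626509327
[[ 0.50985842 -0.12090205  0.05      ]] [[ 0.60407654 -0.156647    0.091     ]]
```

Request:
{"name": "step_arm", "arguments": {
  "moves": [0,0.1,0.2,0,0,0,0.22,0.45,0,0,0,0.35,0.7,0,0,0,0.5,0.95,0,0,0,0.54,1.0,0,0,0,0.54,1.0,0,0,0,0.54,1.0,0,0]
}}

```text
t: 1.02
tcp_pos: [0.3789, -0.3645, 0.304]
tool_rot: [0.975, 0.222, -0.0, 0.001]
force: [0.9, -0.9, -0.1]
finger_gap: 0.006
gripper_force: 0.0
```

Request:
{"name": "step_arm", "arguments": {
  "moves": [0,0.12,0.25,0,0,0,0.25,0.5,0,0,0,0.4,0.8,0,0,0,0.5,1.0,0,0,0,0.65,1.0,0,0,0,0.65,1.0,0,0,0,0.65,1.0,0,0,0,0.65,1.0,0,0]
}}

```text
t: 2.02
tcp_pos: [0.5082, -0.164, 0.3037]
tool_rot: [0.975, 0.222, -0.001, -0.0]
force: [-0.1, -0.2, 0.7]
finger_gap: 0.002
gripper_force: 0.0
```

Request:
{"name": "step_arm", "arguments": {
  "moves": [0,0,0.2,0,0,0,0,0.22,0,0,0,0,0.22,0,0]
}}

```text
t: 2.4
tcp_pos: [0.5089, -0.1195, 0.3041]
tool_rot: [0.975, 0.223, 0.0, 0.0]
force: [-0.4, -0.4, 0.2]
finger_gap: 0.002
gripper_force: 0.0
```

```bash
python3 - <<'E'
from h import *
st=manip.sense();s=manip.snapshot("wrist");print(st["t"],st["tcp_pos"],st["tool_rot"],st["q"],st["force"])
np.save("w.npy",dict(s,st=st),allow_pickle=True);cv2.imwrite("pics/w1.png",s["color"])
E
```

```text
2.4 [ 0.50891799 -0.11949399  0.30408785] [9.74926574e-01 2.22526554e-01 2.88047888e-05 3.28204751e-04] [-4.44376276e-01  3.90134483e-01  1.68727607e+00 -5.48272078e-04
  1.06372997e+00  6.77875686e-01] [-0.42189894 -0.35787172  0.22474777]
```

View pics/w1.png

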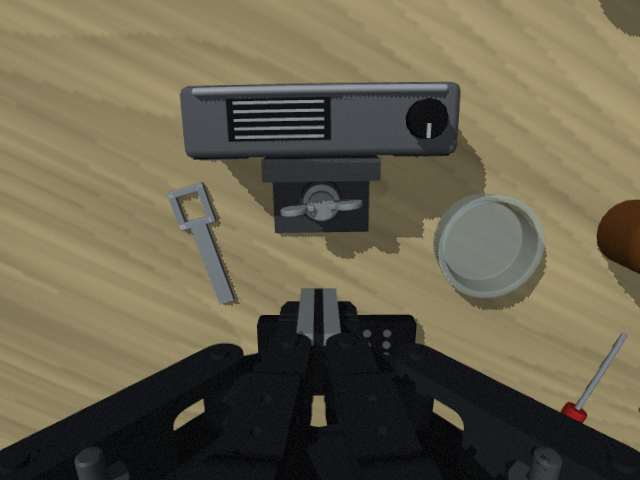

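The wrist view shows the nut at about (322,205), with wing tips at (282,212) and (362,204). The knob is at (427,118), the lip across (262–380, 158–181), the foot plate's front corners at (275,232) and (369,232), and the shut finger tips at (319,290). The shut tips are only about 13 mm across.

```bash
python3 - <<'E'
from h import *
s=np.load("w.npy",allow_pickle=True).item();st=s["st"]
f=lambda uv,z:onplane(s,uv,z,st)[:,:2]
c=f([[275,232],[369,232]],.006);lip=f([[262,181],[380,180]],.072);k=f([[427,118]],.091);rt=f([[181,100],[461,97]],.070)
ang=lambda a:np.degrees(np.arctan2(*(a[::-1])))
for n,a in(("foot",c),("lip",lip),("radio",rt)):print(n,a*1000,ang(a[0]-a[1])-90)
th=np.radians(26);
for th in np.radians([25,25.7,26.4,27]):
  R=np.array([[np.cos(th),-np.sin(th)],[np.sin(th),np.cos(th)]])
  print(np.degrees(th),[(x*1000).round(1) for x in (c.mean(0)-R@[-.034,0],lip.mean(0)-R@[.024,0],(k-R@[.069,-.075])[0])])
w=f([[282,211],[362,205]],.0535);print("wings",w*1000,w.mean(0)*1000,ang(w[0]-w[1]))
P=cloud(s,st);sub=P[190:225,270:375];m=(sub[...,2]>.055)&(sub[...,2]<.07)
q=sub[m];print(m.sum(),q[:,2].max(),np.percentile(q[:,2],95));r=cv2.minAreaRect((q[:,:2]*1000).astype(np.float32));print(r)
pc=q[:,:2]-q[:,:2].mean(0);v=np.linalg.svd(pc,full_matrices=False)[2][0];print(q.mean(0),ang(v))
T=P[285:300,300:338].reshape(-1,3);print(np.nanmedian(T,0))
E
```

```text
foot [[ 464.34207574  -96.38354125]
 [ 503.53655112 -177.77330018]] 25.713847561790885
lip [[ 516.15694995  -69.8920403 ]
 [ 555.84158498 -150.49111362]] 26.214291122573258
radio [[ 544.68402814    7.91152208]
 [ 635.66069791 -175.85801242]] 26.338102019068387
25.0 [array([ 514.8, -122.7]), array([ 514.2, -120.3]), array([ 514.6, -117. ])]
25.700000000000003 [array([ 514.6, -122.3]), array([ 514.4, -120.6]), array([ 514.1, -118.1])]
26.4 [array([ 514.4, -122. ]), array([ 514.5, -120.9]), array([ 513.7, -119.3])]
27.0 [array([ 514.2, -121.6]), array([ 514.6, -121.1]), array([ 513.3, -120.3])]
wings [[ 497.16283697  -93.45064098]
 [ 530.25218445 -150.54889336]] [ 513.70751071 -121.99976717] 120.09297563256929
444 0.06631315566670909 0.06508776015309059
((514.2763061523438, -121.1790542602539), (5.632110118865967, 66.71882629394531), 32.35581970214844)
[ 0.51498848 -0.12114442  0.06114785] 122.39583108120033
[ 0.51738406 -0.11860065  0.23866043]
```

```bash
cat >> h.py <<'E'
C=np.array([.5143,-.121]);TH=26.2
def plan(start,wps,r=.027):
    "wps: (alpha deg in bracket frame, tcp z); prints deltas in 200 mm units, rounded to 0.005"
    o=[]
    for a,z in wps:
        t=np.radians(a+TH);p=np.r_[C+r*np.array([np.cos(t),np.sin(t)]),z]
        d=np.round((p-start)/.2/.005)*.005;o.append(d)
    print(", ".join("0, %g, %g, %g, 0"%tuple(np.round(d,3)) for d in o));e=np.array(start)+.2*o[-1];print("end",e.round(4));return e
E
python3 - <<'E'
from h import *
e=plan([.509,-.119,.304],[(140,.24),(140,.18),(140,.119),(140,.119),(128,.119),(116,.119),(104,.119),(92,.119),(80,.119),(74,.119),(74,.119)])
e=plan(e,[(74,.175),(0-180,.185),(-72,.175),(-72,.119),(-72,.119),(-90,.119),(-105,.119),(-120,.119),(-135,.119),(-150,.119),(-165,.119),(-180,.119)])
E
```

```text
0, -0.105, 0.02, -0.32, 0, 0, -0.105, 0.02, -0.62, 0, 0, -0.105, 0.02, -0.925, 0, 0, -0.105, 0.02, -0.925, 0, 0, -0.095, 0.05, -0.925, 0, 0, -0.08, 0.075, -0.925, 0, 0, -0.06, 0.095, -0.925, 0, 0, -0.035, 0.11, -0.925, 0, 0, -0.01, 0.12, -0.925, 0, 0, 0.005, 0.125, -0.925, 0, 0, 0.005, 0.125, -0.925, 0
end [ 0.51  -0.094  0.119]
0, -0, -0, 0.28, 0, 0, -0.1, -0.195, 0.33, 0, 0, 0.115, -0.23, 0.28, 0, 0, 0.115, -0.23, 0, 0, 0, 0.115, -0.23, 0, 0, 0, 0.08, -0.255, 0, 0, 0, 0.05, -0.265, 0, 0, 0, 0.015, -0.27, 0, 0, 0, -0.02, -0.265, 0, 0, 0, -0.055, -0.245, 0, 0, 0, -0.08, -0.225, 0, 0, 0, -0.1, -0.195, 0, 0
end [ 0.49  -0.133  0.119]
```

Request:
{"name": "step_arm", "arguments": {
  "moves": [0,-0.105,0.02,-0.3,0,0,-0.105,0.02,-0.6,0,0,-0.105,0.02,-0.85,0,0,-0.105,0.02,-0.925,0,0,-0.105,0.02,-0.925,0,0,-0.095,0.05,-0.925,0,0,-0.08,0.075,-0.925,0,0,-0.06,0.095,-0.925,0,0,-0.035,0.11,-0.925,0,0,-0.01,0.12,-0.925,0,0,0.005,0.125,-0.925,0,0,0.005,0.125,-0.925,0]
}}

```text
t: 3.95
tcp_pos: [0.5106, -0.0939, 0.1188]
tool_rot: [0.975, 0.223, 0.0, -0.0]
force: [-0.7, 0.4, -0.1]
finger_gap: 0.0
gripper_force: 0.5
```

Request:
{"name": "step_arm", "arguments": {
  "moves": [0,0,0,0.28,0,0,0,0,0.3,0]
}}

```text
t: 4.2
tcp_pos: [0.5128, -0.095, 0.1816]
tool_rot: [0.975, 0.222, 0.004, 0.002]
force: [0.3, 0.7, 0.9]
finger_gap: 0.001
gripper_force: 0.0
```

```bash
python3 - <<'E'
from h import *
s=manip.snapshot("top");cv2.imwrite("pics/t2.png",cv2.resize(s["color"][195:275,295:435],None,fx=5,fy=5,interpolation=cv2.INTER_CUBIC))
s=manip.snapshot("wrist");cv2.imwrite("pics/w2.png",s["color"])
plan([.510,-.094,.179],[(180,.185),(-72,.175),(-72,.119),(-72,.119),(-90,.119),(-105,.119),(-120,.119),(-135,.119),(-150,.119),(-165,.119),(-180,.119)])
E
```

```text
0, -0.1, -0.195, 0.03, 0, 0, 0.115, -0.23, -0.02, 0, 0, 0.115, -0.23, -0.3, 0, 0, 0.115, -0.23, -0.3, 0, 0, 0.08, -0.255, -0.3, 0, 0, 0.05, -0.265, -0.3, 0, 0, 0.015, -0.27, -0.3, 0, 0, -0.02, -0.265, -0.3, 0, 0, -0.055, -0.245, -0.3, 0, 0, -0.08, -0.225, -0.3, 0, 0, -0.1, -0.195, -0.3, 0
end [ 0.49  -0.133  0.119]
```

View pics/w2.png

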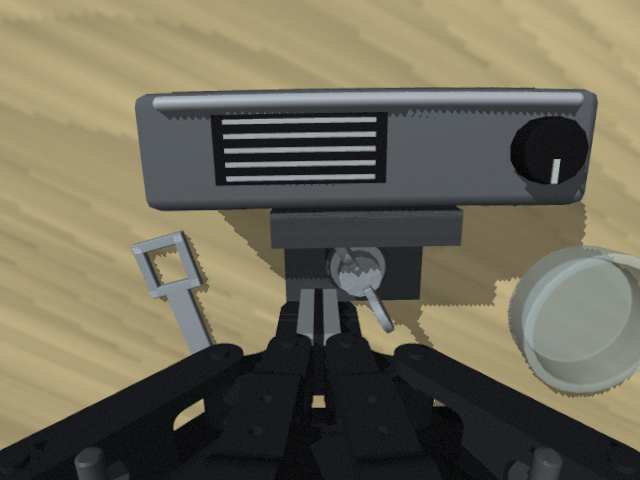

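The wing has turned as planned: its front end is now at (388,325), and the hub is at (358,268). Starting the second stroke.

Request:
{"name": "step_arm", "arguments": {
  "moves": [0,-0.1,-0.195,0.03,0,0,0.115,-0.23,0.03,0,0,0.115,-0.23,0.0,0,0,0.115,-0.23,-0.3,0,0,0.115,-0.23,-0.3,0,0,0.08,-0.255,-0.3,0,0,0.05,-0.265,-0.3,0,0,0.015,-0.27,-0.3,0,0,-0.02,-0.265,-0.3,0,0,-0.055,-0.245,-0.3,0,0,-0.08,-0.225,-0.3,0,0,-0.1,-0.195,-0.3,0]
}}

```text
t: 5.8
tcp_pos: [0.4899, -0.1329, 0.119]
tool_rot: [0.975, 0.223, -0.0, 0.0]
force: [0.4, -1.7, 0.5]
finger_gap: 0.0
gripper_force: 0.7
```

```bash
python3 - <<'E'
from h import *
e=plan([.49,-.133,.119],[(a,.119) for a in (165,150,135,120,105,90,80,74,74)]+[(74,.175),(74,.179)])
E
```

```text
0, -0.01, 0.035, 0, 0, 0, -0.015, 0.07, 0, 0, 0, -0.005, 0.105, 0, 0, 0, 0.01, 0.135, 0, 0, 0, 0.035, 0.16, 0, 0, 0, 0.06, 0.18, 0, 0, 0, 0.085, 0.19, 0, 0, 0, 0.1, 0.195, 0, 0, 0, 0.1, 0.195, 0, 0, 0, 0.1, 0.195, 0.28, 0, 0, 0.1, 0.195, 0.3, 0
end [ 0.51  -0.094  0.179]
```

Finish stroke 2, then stroke 3's first half.

Request:
{"name": "step_arm", "arguments": {
  "moves": [0,-0.01,0.035,0,0,0,-0.015,0.07,0,0,0,-0.005,0.105,0,0,0,0.01,0.135,0,0,0,0.035,0.16,0,0,0,0.06,0.18,0,0,0,0.085,0.19,0,0,0,0.1,0.195,0,0,0,0.1,0.195,0,0,0,0.1,0.195,0.28,0,0,0.1,0.195,0.3,0]
}}

```text
t: 7.18
tcp_pos: [0.5128, -0.0951, 0.1818]
tool_rot: [0.975, 0.222, 0.004, 0.002]
force: [0.5, 0.3, -0.2]
finger_gap: -0.002
gripper_force: 0.0
```

```bash
python3 - <<'E'
from h import *
st=manip.sense();s=manip.snapshot("wrist");P=cloud(s,st);print(st["tcp_pos"],st["force"])
# wing points: near axis, above the hub, left of lip, excluding stud
q=P.reshape(-1,3);d=q[:,:2]-C;t=np.radians(TH);b=d@np.array([[np.cos(t),-np.sin(t)],[np.sin(t),np.cos(t)]])
m=(q[:,2]>.052)&(q[:,2]<.068)&(np.hypot(*b.T)<.036)&(np.hypot(*b.T)>.013)&(b[:,0]<.02)
print(m.sum(),(b[m].mean(0)*1000).round(1),np.degrees(np.arctan2(*b[m].mean(0)[::-1])),np.percentile(q[m,2],95))
E
```

```text
[ 0.51283931 -0.09505189  0.18178808] [ 0.51111951  0.28026272 -0.17877874]
521 [-6.5 -3.9] -149.21715396440035 0.06364130354193143
```

Request:
{"name": "step_arm", "arguments": {
  "moves": [0,-0.1,-0.195,0.03,0,0,0.115,-0.23,0.03,0,0,0.115,-0.23,0.0,0,0,0.115,-0.23,-0.3,0,0,0.115,-0.23,-0.3,0,0,0.08,-0.255,-0.3,0,0,0.05,-0.265,-0.3,0,0,0.015,-0.27,-0.3,0,0,-0.02,-0.265,-0.3,0,0,-0.055,-0.245,-0.3,0,0,-0.08,-0.225,-0.3,0,0,-0.1,-0.195,-0.3,0]
}}

```text
t: 8.72
tcp_pos: [0.4899, -0.1329, 0.1189]
tool_rot: [0.975, 0.223, -0.0, 0.0]
force: [0.2, -0.9, -0.6]
finger_gap: 0.002
gripper_force: 0.7
```

Request:
{"name": "step_arm", "arguments": {
  "moves": [0,-0.01,0.035,0,0,0,-0.015,0.07,0,0,0,-0.005,0.105,0,0]
}}

```text
t: 9.1
tcp_pos: [0.4887, -0.1113, 0.1187]
tool_rot: [0.975, 0.223, -0.001, -0.0]
force: [-1.0, -1.4, -0.2]
finger_gap: -0.003
gripper_force: 0.6
```

Request:
{"name": "step_arm", "arguments": {
  "moves": [0,0.015,0.03,0,0,0,0.04,0.055,0,0,0,0.065,0.075,0,0,0,0.09,0.085,0,0,0,0.105,0.09,0,0,0,0.105,0.09,0,0,0,0.105,0.09,0.28,0,0,0.105,0.09,0.3,0]
}}

```text
t: 10.1
tcp_pos: [0.5128, -0.0951, 0.1818]
tool_rot: [0.975, 0.222, 0.004, 0.002]
force: [0.8, -0.4, -0.8]
finger_gap: 0.001
gripper_force: 0.0
```

```bash
python3 - <<'E'
from h import *
st=manip.sense();s=manip.snapshot("wrist");print(st["t"],st["tcp_pos"],st["force"])
cv2.imwrite("pics/w3.png",s["color"])
E
```

```text
10.1 [ 0.51282247 -0.09508225  0.18180047] [ 0.82963791 -0.39176777 -0.79772782]
```

View pics/w3.png

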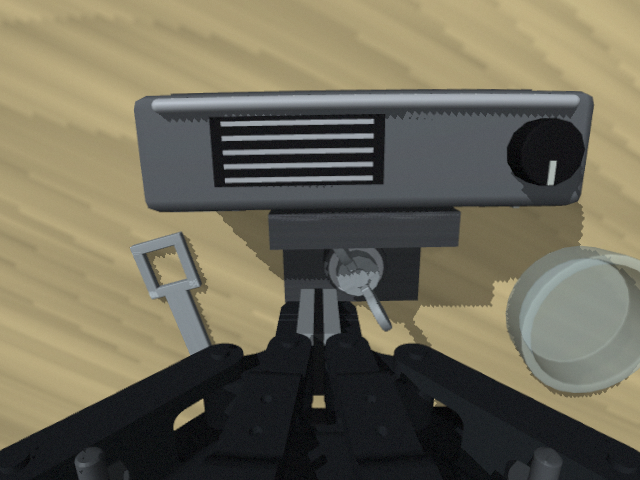

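The wing is again parked at (385,325), with nothing disturbed. In the fourth stroke the stop is expected near the left side, so I'll go in small steps there and watch the force.

Request:
{"name": "step_arm", "arguments": {
  "moves": [0,-0.1,-0.195,0.03,0,0,0.115,-0.23,0.03,0,0,0.115,-0.23,0.0,0,0,0.115,-0.23,-0.3,0,0,0.115,-0.23,-0.3,0,0,0.08,-0.255,-0.3,0,0,0.05,-0.265,-0.3,0,0,0.015,-0.27,-0.3,0,0,-0.02,-0.265,-0.3,0,0,-0.055,-0.245,-0.3,0,0,-0.08,-0.225,-0.3,0,0,-0.1,-0.195,-0.3,0]
}}

```text
t: 11.65
tcp_pos: [0.4899, -0.1329, 0.1189]
tool_rot: [0.975, 0.223, -0.0, 0.0]
force: [0.5, -1.2, 0.8]
finger_gap: 0.004
gripper_force: 0.7
```

Request:
{"name": "step_arm", "arguments": {
  "moves": [0,-0.01,0.035,0,0,0,-0.015,0.07,0,0,0,-0.005,0.105,0,0]
}}

```text
t: 12.02
tcp_pos: [0.4887, -0.1113, 0.1187]
tool_rot: [0.975, 0.223, -0.001, -0.0]
force: [-0.4, -1.2, -0.4]
finger_gap: 0.002
gripper_force: 0.6
```

Request:
{"name": "step_arm", "arguments": {
  "moves": [0,0.005,0.015,0,0,0,0.01,0.025,0,0]
}}

```text
t: 12.28
tcp_pos: [0.4912, -0.1067, 0.1188]
tool_rot: [0.975, 0.223, -0.0, -0.0]
force: [0.1, -1.3, 0.3]
finger_gap: 0.001
gripper_force: 0.5
```

Request:
{"name": "step_arm", "arguments": {
  "moves": [0,0.005,0.005,0,0,0,0.01,0.01,0,0]
}}

```text
t: 12.52
tcp_pos: [0.4927, -0.1054, 0.1188]
tool_rot: [0.975, 0.223, -0.001, 0.0]
force: [-4.0, -5.8, -0.4]
finger_gap: 0.002
gripper_force: 3.2
```

Request:
{"name": "step_arm", "arguments": {
  "moves": [0,0.005,0.005,0,0,0,0.005,0.005,0,0]
}}

```text
t: 12.78
tcp_pos: [0.4929, -0.1052, 0.1188]
tool_rot: [0.975, 0.223, -0.002, 0.0]
force: [-5.1, -8.4, 0.4]
finger_gap: -0.003
gripper_force: 4.2
```

Request:
{"name": "step_arm", "arguments": {
  "moves": [0,0.0,0.005,0,0,0,0.0,0.005,0,0]
}}

```text
t: 13.02
tcp_pos: [0.4928, -0.1047, 0.1187]
tool_rot: [0.975, 0.223, -0.002, 0.0]
force: [-6.0, -10.0, 0.1]
finger_gap: -0.001
gripper_force: 5.0
```

The force is climbing while the tip stays put, which fits the hard stop. I'll back off, lift and check.

Request:
{"name": "step_arm", "arguments": {
  "moves": [0,-0.025,-0.035,0,0,0,-0.05,-0.07,0,0,0,-0.05,-0.07,0.3,0,0,-0.05,-0.07,0.6,0,0,-0.0,-0.07,0.9,0,0,0.05,-0.07,0.925,0,0,0.08,-0.07,0.925,0,0,0.08,-0.07,0.925,0]
}}

```text
t: 14.02
tcp_pos: [0.5095, -0.1167, 0.302]
tool_rot: [0.975, 0.223, -0.002, -0.001]
force: [-0.1, -0.5, 0.3]
finger_gap: -0.006
gripper_force: 0.0
```

```bash
python3 - <<'E'
from h import *
st=manip.sense();s=manip.snapshot("wrist");P=cloud(s,st);print(st["t"],st["tcp_pos"],st["force"])
cv2.imwrite("pics/w4.png",s["color"])
sub=P[150:260,230:420].reshape(-1,3);sub=sub[(np.hypot(*(sub[:,:2]-C).T)<.036)];q=sub[(sub[:,2]>.052)&(sub[:,2]<.067)]
b=(q[:,:2]-C)@np.array([[np.cos(np.radians(TH)),-np.sin(np.radians(TH))],[np.sin(np.radians(TH)),np.cos(np.radians(TH))]])
q=q[b[:,0]<.018];v=np.linalg.svd(q[:,:2]-q[:,:2].mean(0),full_matrices=False)[2][0]
print(len(q),np.degrees(np.arctan2(v[1],v[0]))-TH,np.percentile(q[:,2],95))
E
```

```text
14.025 [ 0.50951292 -0.11665752  0.30195662] [-0.05227404 -0.51415444  0.3173124 ]
433 90.04572952636299 0.06209289440048069
```

View pics/w4.png

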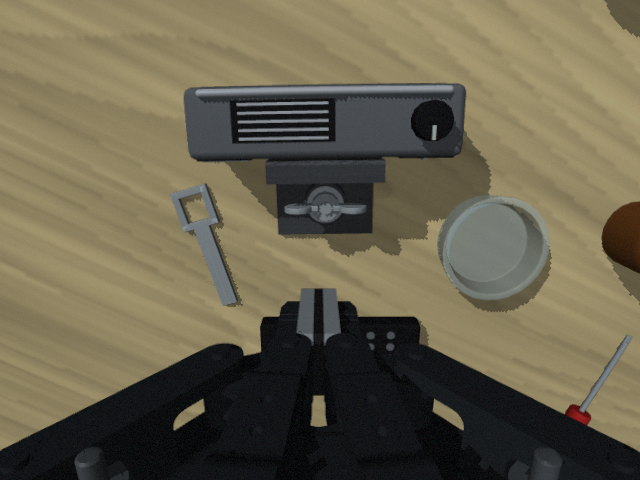

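The wings now lie at 90° to the bracket, (285–367, 209), and their tops are at 62 mm, the home height. The knob's mark and the bystanders in view look unmoved, and the arm is clear.

```bash
python3 -c "
from station import manip
print(manip.sign_off())"
```

```text
the job is handed in; nothing more can be done
None
```

The wing nut is home: it stopped against a rising push of about 12 N, with its wing tops at the 62 mm home height. The volume knob and the other items in the last wrist view look unmoved, the arm is clear, and the job was handed in at about 14 s.

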